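# Shut and pin the grinding fixture's gate with a ball-lock pin

### The job

An axle spacer lies ready in the sloped grinding fixture. Swing the fixture's gate shut against its stop; then take the quick-release ball-lock pin out of its stand, squeezing its two side buttons so that the balls draw in, push it fully home through the lined-up holes of the fixture and gate, flange against the fixture, and let go so that the buttons spring out and the balls lock. Leave the flap disc, sanding discs and ball bearing where they are.

Things in the scene. Friction and masses are not known exactly. Their poses are not given: they have to be found in the camera images.
- fixture: Fixed steel fixture, 240 x 170 mm base, its 12 mm face plate (220 mm along the slope, 160 mm wide) sloping 30 degrees, low edge towards -x of the body. Origin on the worktop straight below the point where the pin axis meets the plate's face, which is 90 mm above the origin. Body x points level up-slope direction, y left, z up. The upper edge of the plate is at most 165 mm above the worktop.
- pin_hole (a point): Centre of the pin hole's upper mouth, on top of the flat steel ear (46 x 66 mm, 10 mm thick). The point's z axis points straight out of the hole (30 degrees from vertical, leaning to the fixture's low side), x up the slope, y to the left. The stop block under the ear and the spacer's nest are on the -y side; the gate comes in from +y.
- clevis: Same point and axes as pin_hole. Through the hole: ear 10 mm, 12 mm slot for the gate, plate 12 mm, in all 34 mm from mouth to the plate's underside, open below. The holes of ear, gate and plate are 20 mm across with 2 mm chamfers. The ear's top is 22 mm above the plate's face.
- gate (a joint): Swing gate's angle, rad: 0 = shut against its stop (its hole is then in line with the pin hole), grows as the free end swings to the fixture's left (+y), up to 1.0. It stays where it is left; about 1 to 2 N at its knob moves it.
- gate_knob (a point): Middle of the gate's black round knob: 20 mm diameter, it stands at right angles to the sloped face, from 11 to 45 mm above the plate's face (grip part 28 mm long). 170 mm from the pivot; with the gate shut it is at x -60, y 0, z +8 mm in the pin_hole frame. Pushing it with shut fingers is enough.
- gate_pivot (a point): On the gate's pivot axis (parallel to the pin hole's axis), at the gate's upper side, 110 mm up the slope from the pin hole. The gate is a dark steel bar 10 mm thick, 36 mm wide at the hole.
- stand: Fixed pin stand, 70 x 70 mm, 100 mm long feet along its x, 70 mm high, upright 20 mm hole in the centre of its 34 mm thick top, open below. Origin on the worktop.
- pin_handle (a point): Middle of the pin's handle, 34 mm above the flange's underside, half-way up the two side buttons. Site z points along the pin from nose to handle, y through the buttons. Grey ribbed buttons on the +y and -y sides: 20 mm wide, 40 mm high, 37 mm over both when out, 27 mm when pressed; they move together. The black handle is 34 mm wide along x and ends 61 mm above the flange's underside.
- pin_seat (a point): Centre of the underside of the pin's flange, on its axis; lies on pin_hole when fully home. Axes as pin_handle. The pin starts upright in the stand, flange resting on it, balls locked. 117 mm long: 16 mm shank reaching 56 mm below this point, the last 9 mm tapered to 8 mm; flange 34 mm across, 6 mm thick. About 0.2 kg. It may be turned any way about its axis in the hole.
- button (a joint): How far the pin's buttons are pressed, m: 0 = out (balls out), 0.005 = fully in (balls in). Springs: about 2 N when out to 6 N when in, on each side; a grasp across the buttons presses them fully.
- ball (a joint): How far the pin's two balls are drawn in, m; follows the buttons. At 0 they span 24 mm along the pin's y, 37 to 45 mm below the flange's underside, and cannot pass a 20 mm hole; at 0.005 they are inside the shank.
- flap_disc_2_c (a point): Flap disc lying flat, 104 mm across, 14 mm thick; its centre. Bystander, loose.
- sanding_discs_c (a point): Stack of sanding discs, 78 mm across, 9 mm; its centre. Bystander, loose.
- bearing_1_c (a point): Ball bearing lying flat, 47 mm across, 14 mm high; its centre. Bystander, loose.
There are look-alikes about, which are no part of the job. There is more than one size of the part that bears pin_handle; the job needs the larger.

How it is judged:
By the outcome, as a careful person would: the job done as asked, in the order asked, and still so for the second after the job is handed in, with the robot touching nothing.
It also fails if it takes over 54 s, if anything falls off the work surface, if the arm or the gripper's body presses on something with over 40 N, if the wrist force passes 120 N, or if a joint passes its speed limit or range.

### The arm

A 6-joint arm with a two-finger parallel gripper is mounted at the origin on the work surface; the furniture and walls round the work are solid. World frame = base frame: x ahead of the robot, y to its left, z up, the work surface at z = 0. Lengths are in m, angles in rad, forces in N, time in s.
With the tool pointing down it reaches from about 0.3 to 0.85 m from the base axis. Payload 5.4 kg.
Tool frame: the origin (TCP) lies at the very end of the fingers, on their centre line; the grasp point (between the pads) lies robot.tcp_to_grasp behind it (robot.tcp_to_grasp is the distance from the TCP to the grasp point, in m); x points along the fingers, y is the direction in which the jaws open and shut, and the axes are right-handed (so a half turn about x gives the same grasp; the last joint's range is limited). The gripper opens to 85 mm and grips with 20 to 120 N. Pads are 22 mm wide; open, the fingers measure 114 mm over their backs; the gripper's body (76 mm by 85 mm) begins 54 mm behind the grasp point. The pads swing forward as they close: fully open they stand 13 mm farther back than shut.
Start: joints at [1.074, 0.158, 1.597, -0, 1.386, -0.21], TCP at [0.163, 0.551, 0.231] pointing down, gripper open.
Joint ranges: [-2.91, 2.91], [-0.94, 2.29], [0.18, 2.7], [-1.29, 4.43], [0.17, 2.64], [-3, 3]. Speed limits (rad/s): [2.57, 2.57, 3.14, 3.14, 3.14, 3.14].

### API

Orientations are given as a unit quaternion [x, y, z, w].
In Python, from workcell import robot gives the robot as it stands. Calls block until the motion is done:
- robot.move_ptp(position, orientation): joint-space move of the TCP to a pose.
- robot.line_to(position, rotation=None, feed=0.15): straight line of the TCP; rotation=None keeps the orientation; feed is the mean speed in m/s.
- robot.set_joints(angles): joint-space move.
- robot.open() and robot.gripper_close(force=None): open the fingers fully, or close them until they stop; force is the grip in N (None keeps the last).
- robot.hold(seconds).
- robot.ik(position, orientation): joint angles nearest the present ones, or None.
- robot.camera(name): name is "side" or "top" or "wrist"; returns a dict with "image" (400x640x3 uint8, blue, green, red), "K" (3x3 intrinsics, pixels), "R" (3x3) and "t" (3): a world point X has camera coordinates R X + t. Camera axes: x right, y down, z forward; pixel columns grow to the right and rows downward; lengths in m; the calibration is good to about 2 mm. A picture is of the moment at which its call begins. There is no depth.
A pose or a line that the arm cannot do raises robot.IKError and nothing moves.
- robot.job_done(): hands the job in, once; it reports no verdict.
Readings, each from a call of its own:
- robot.get_time_s(): time.
- robot.get_qpos(): joint angles.
- robot.get_joint_velocities(): joint speeds.
- robot.get_effort(): joint torques, N m.
- robot.get_tcp_pos(): TCP position.
- robot.get_tool_rot(): TCP orientation.
- robot.get_force(): force on the tool from outside, world axes, zero at the start.
- robot.get_wrist_torque(): the same for the moment, N m.
- robot.get_finger_gap(): finger opening in m.
Only numpy, scipy, OpenCV 4.12 (cv2) and the standard library are available. Lean on these libraries where they do the work, as an engineer would, in place of code of your own. Each camera call takes 0.05 s, during which the arm holds its last target. There are 200 camera calls.

## Working session

There is one attempt and no reset: what is moved stays moved. The work goes in short steps, each a Python script; the robot and the scene stay as the last script left them, time stands still between calls to the robot, and variables do not carry over. Pictures are saved under pics/ and viewed, on a budget of 10 in all, crops included, one or two more only if the job needs it, and the job is handed in when it is done.

```bash
mkdir -p pics
python3 - <<'E'
from workcell import robot
import cv2,pickle
d={}
for n in ("top","side","wrist"):
    c=robot.camera(n); d[n]=c; cv2.imwrite(f"pics/{n}0.png",c["image"])
    print(n,c["K"].round(1).tolist(),(-c["R"].T@c["t"]).round(3))
pickle.dump(d,open("c0.pkl","wb"))
print(robot.tcp_to_grasp,robot.get_tool_rot(),robot.get_time_s())
E
```

```text
top [[448.6, 0.0, 322.1], [0.0, 448.6, 205.4], [0.0, 0.0, 1.0]] [0.293 0.084 1.114]
side [[448.9, 0.0, 319.8], [0.0, 448.9, 197.1], [0.0, 0.0, 1.0]] [0.257 0.996 0.691]
wrist [[292.2, 0.0, 328.0], [0.0, 292.2, 200.5], [0.0, 0.0, 1.0]] [0.082 0.574 0.373]
0.0187 [ 0.10055817  0.70003007 -0.10149998  0.699674  ] 0.15
```

View pics/top0.png

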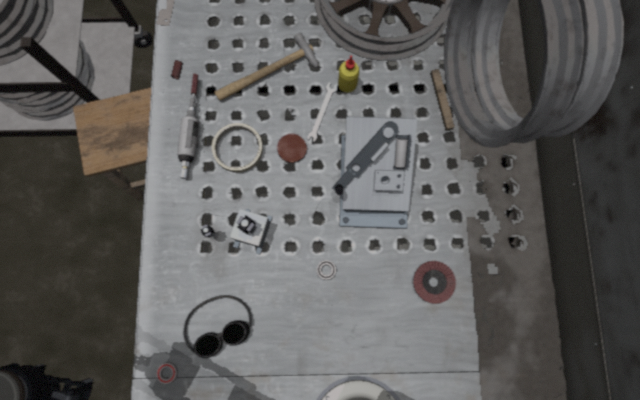

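View pics/side0.png

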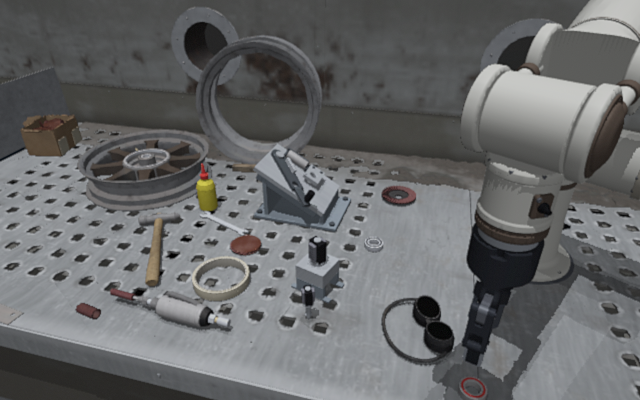

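Top view: the fixture is at (378,172), with the gate swung open and its knob at about (339,189). The stand with a pin is at (250,228), and a second, smaller pin stands at (208,231). In the side view the larger pin is in the stand at (318,250) and the smaller one is free-standing at (308,300). The stand pin fits the description, and I'll confirm it in an enlarged crop.

Run:
```python
import cv2,pickle,numpy as np
d=pickle.load(open("c0.pkl","rb"))
def crop(n,x,y,w,h,s):
    im=cv2.resize(d[n]["image"][y:y+h,x:x+w],None,fx=s,fy=s,interpolation=cv2.INTER_CUBIC)
    im=cv2.convertScaleAbs(im,alpha=1.3)
    for k in range(0,w,10): cv2.putText(im,str(x+k),(k*s,8),0,.28,(0,0,255)); cv2.line(im,(k*s,9),(k*s,14),(0,0,255))
    for k in range(0,h,10): cv2.putText(im,str(y+k),(0,k*s+4),0,.28,(0,255,0)); cv2.line(im,(18,k*s),(24,k*s),(0,255,0))
    return im
a=crop("top",328,112,100,120,5); b=crop("top",195,205,60+20,50,4)
cv2.imwrite("pics/c1.png",a)
e=crop("side",250,140,105,95,4); f=crop("side",280,230,80,95,4)
o=np.zeros((580,780,3),np.uint8); o[:380,:420]=e; o[:380,430:750]=f; o[380:580,0:320]=b
cv2.imwrite("pics/c2.png",o)
```

```text
(no output)
```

View pics/c1.png

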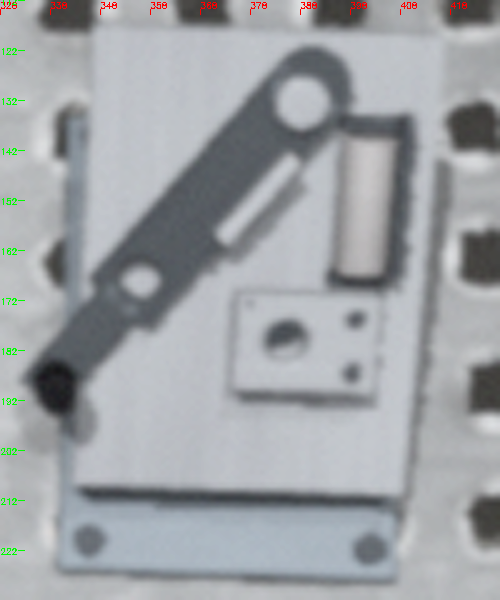

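View pics/c2.png

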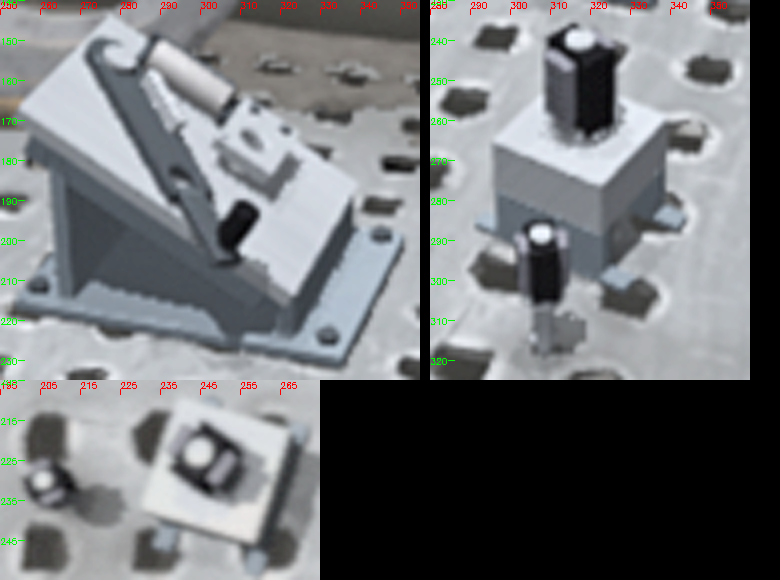

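The crops confirm it: the pin in the stand is the larger one, with its grey buttons on the up-left and down-right sides at about (241,219) and (250.5,227.5) in the top view. The free-standing one at (206,231) is the smaller look-alike. Next I'll fit the poses.

```bash
cat > h.py <<'E'
import numpy as np, cv2, pickle
from scipy.spatial.transform import Rotation as Ro
from scipy.optimize import least_squares
def proj(c,X):
    p=(np.atleast_2d(X)@c["R"].T+c["t"])@c["K"].T; return p[:,:2]/p[:,2:]
def ray(c,uv,z):
    d=c["R"].T@np.linalg.inv(c["K"])@[*uv,1]; o=-c["R"].T@c["t"]; return o+d*(z-o[2])/d[2]
S=Ro.from_euler("y",-30,degrees=True)     # slope frame (x up slope, z normal) in fixture frame
def fix_pt(p,sl):                          # sl: slope coords (mm) rel. to pin axis on plate face
    return Ro.from_euler("z",p[2]).apply(S.apply(np.array(sl)/1e3)+[0,0,.09])+[p[0],p[1],0]
def tool(zaxis_out,jaw):                   # tool x = -out, tool y = jaw
    x=-np.array(zaxis_out); y=np.array(jaw)-np.dot(jaw,x)*x; y/=np.linalg.norm(y)
    return Ro.from_matrix(np.column_stack([x,y,np.cross(x,y)])).as_quat()
def crop(im,x,y,w,h,s):
    im=cv2.convertScaleAbs(cv2.resize(im[y:y+h,x:x+w],None,fx=s,fy=s,interpolation=cv2.INTER_CUBIC),alpha=1.3)
    for k in range(0,w,10): cv2.putText(im,str(x+k),(k*s,8),0,.28,(0,0,255)); cv2.line(im,(k*s,9),(k*s,14),(0,0,255))
    for k in range(0,h,10): cv2.putText(im,str(y+k),(0,k*s+4),0,.28,(0,255,0)); cv2.line(im,(18,k*s),(24,k*s),(0,255,0))
    return im
E
python3 - <<'E'
from h import *
d=pickle.load(open("c0.pkl","rb")); T,Sd=d["top"],d["side"]
def pts(p):
    x=p[:3]; s0,th=p[3],p[4]; g=lambda a:fix_pt(x,a)
    k=[110-170*np.cos(th),170*np.sin(th),45]
    return [(T,g([0,0,22]),(385.2,180)),(Sd,g([0,0,22]),(314.5,175.7)),
     (T,g([110,0,12]),(388.6,132.4)),(Sd,g([110,0,12]),(280.5,153)),
     (T,g([s0,80,0]),(346.4,117.6)),(T,g([s0-220,80,0]),(343,209.4)),(T,g([s0-220,-80,0]),(408.6,211.4)),(T,g([s0,-80,0]),(417,118)),
     (Sd,g([s0-220,-80,0]),(337.5,186)),(Sd,g([s0-220,80,0]),(322.5,216)),(Sd,g([s0,80,0]),(255.5,167.5)),(Sd,g([s0,-80,0]),(277.5,143)),
     (T,g(k),(339,188.5)),(Sd,g(k),(311,192))]
f=lambda p:np.concatenate([proj(c,X)[0]-uv for c,X,uv in pts(p)])
r=least_squares(f,[.37,-.05,0,130,.7],x_scale=[.01,.01,.1,10,.1],loss="soft_l1")
print(r.x.round(4)); print(f(r.x).reshape(-1,2).round(1).tolist())
print("hole",fix_pt(r.x,[0,0,22]))
# stand / pin
def pts2(p):
    R=Ro.from_euler("z",p[2]); o=[]
    for s,uv in zip([(35,35),(35,-35),(-35,-35),(-35,35)],[(238.75,210),(268.75,218),(260.5,246.25),(230.5,236.25)]): o.append((T,R.apply([s[0]/1e3,s[1]/1e3,.07])+[p[0],p[1],0],uv))
    o.append((T,np.array([p[0],p[1],.131]),(245,222.5))); o.append((Sd,np.array([p[0],p[1],.131]),(316.5,240)))
    return o
f2=lambda p:np.concatenate([proj(c,X)[0]-uv for c,X,uv in pts2(p)])
q=least_squares(f2,[.23,.25,-.2],loss="soft_l1",x_scale=[.01,.01,.1]); print(q.x); print(f2(q.x).reshape(-1,2).round(1).tolist())
a=ray(T,(241.25,219.25),.124);b=ray(T,(250.5,227.5),.124);print("btn",a,b,np.arctan2(*(a-b)[1::-1]),np.linalg.norm(a-b))
E
```

```text
[ 5.732000e-01 -6.160000e-02 -4.670000e-02  1.369588e+02  6.444000e-01]
[[-5.2, -0.6], [-3.1, 0.3], [-5.8, -1.2], [-3.6, 3.2], [1.4, -0.2], [0.6, -0.2], [1.0, -0.2], [1.2, 1.6], [2.3, -1.1], [1.4, -3.2], [-0.5, -1.4], [0.4, -0.3], [-3.3, 3.1], [0.3, 1.3]]
hole [ 0.56220437 -0.06113406  0.10905256]
[ 0.46121653  0.24587053 -0.29707991]
[[1.0, -0.9], [-0.8, -0.8], [-1.6, -0.7], [-0.1, 1.1], [0.1, 0.4], [1.3, -2.1]]
btn [0.47081135 0.25569707 0.124     ] [0.4517984  0.23473309 0.124     ] 0.8341632962709062 0.028301596256763546
```

Run:
```python
from h import *
d=pickle.load(open("c0.pkl","rb")); T,Sd=d["top"],d["side"]
def pts(p):
    x=p[:3]; s0,th,w=p[3:6]; g=lambda a:fix_pt(x,a)
    k=[110-170*np.cos(th),170*np.sin(th),45]
    return [(T,g([0,0,22]),(385.2,180)),(Sd,g([0,0,22]),(314.5,175.7)),
     (T,g([110,0,p[6]]),(388.6,132.4)),(Sd,g([110,0,p[6]]),(280.5,153)),
     (T,g([s0,80+w,0]),(346.4,117.6)),(T,g([s0-220,80+w,0]),(343,209.4)),(T,g([s0-220,-80+w,0]),(408.6,211.4)),(T,g([s0,-80+w,0]),(417,118)),
     (Sd,g([s0-220,-80+w,0]),(337.5,186)),(Sd,g([s0-220,80+w,0]),(322.5,216)),(Sd,g([s0,80+w,0]),(255.5,167.5)),(Sd,g([s0,-80+w,0]),(277.5,143)),
     (T,g(k),(339,188.5)),(Sd,g(k),(311,192))]
f=lambda p:np.concatenate([proj(c,X)[0]-uv for c,X,uv in pts(p)])
r=least_squares(f,[.57,-.06,-.05,130,.7,10,12],x_scale=[.01,.01,.1,10,.1,10,5],loss="soft_l1")
print(r.x.round(4)); print(f(r.x).reshape(-1,2).round(1).tolist())
print("hole",fix_pt(r.x,[0,0,22])); pickle.dump(r.x,open("fix.pkl","wb"))
```

```text
[ 5.716000e-01 -7.410000e-02 -4.460000e-02  1.379191e+02  6.944000e-01
  1.567200e+01  1.868650e+01]
[[0.2, -0.1], [-1.4, -1.7], [0.0, -0.2], [-0.6, -0.3], [-0.1, -0.1], [-0.6, -0.1], [-0.2, -0.3], [-0.2, 1.4], [2.0, -0.7], [1.2, -2.7], [-0.9, -1.0], [-0.0, 0.0], [-0.6, 1.4], [-0.2, -0.9]]
hole [ 0.56064276 -0.07362135  0.10905256]
```

```bash
cat >> h.py <<'E'
try: P=pickle.load(open("fix.pkl","rb"))
except Exception: P=None
def dirw(v): return Ro.from_euler("z",P[2]).apply(S.apply(v))
def push_pose(th,gap,h,sgn):   # finger beside the knob, gap = centre distance (mm) on the open side
    t=np.array([np.sin(th),np.cos(th),0]); r=np.array([-np.cos(th),np.sin(th),0])
    a=np.array([110,0,h])+170*r+gap*t
    return fix_pt(P,a),tool(dirw([0,0,1]),dirw(sgn*r))
E
python3 - <<'E'
from h import *
from workcell import robot
q0=robot.get_qpos()
for s in (1,-1):
    for a in ((P[4],50,130),(P[4],50,21),(0,21,21)):
        p,o=push_pose(*a,s); print(s,p.round(3),o.round(3),np.round(robot.ik(p,o),2) if robot.ik(p,o) is not None else None)
hole=fix_pt(P,[0,0,22]); n=dirw([0,0,1])
for s in (1,-1):
    o=tool(n,dirw([0,s,0])); print("ins",[np.round(robot.ik(hole+n*h,o),2) for h in (.0153,.12)])
    o=tool([0,0,1],[s*np.cos(.834),s*np.sin(.834),0]); print("pick",[robot.ik([.461,.246,z],o) for z in (.085,.25)])
E
```

```text
1 [0.523 0.075 0.208] [-0.357  0.461  0.195  0.789] [-0.1  -0.33  2.18  0.04  0.77 -2.53]
1 [0.578 0.073 0.114] [-0.357  0.461  0.195  0.789] [-0.1  -0.02  2.12  0.05  0.51 -2.54]
1 [ 0.51  -0.05   0.078] [-0.604  0.367  0.34   0.62 ] [-0.46 -0.15  2.33  0.42  0.51  2.4 ]
-1 [0.523 0.075 0.208] [ 0.789  0.195 -0.461  0.357] [-0.1  -0.33  2.18  0.04  0.77  0.61]
-1 [0.578 0.073 0.114] [ 0.789  0.195 -0.461  0.357] [-0.1  -0.02  2.12  0.05  0.51  0.61]
-1 [ 0.51  -0.05   0.078] [ 0.62   0.34  -0.367  0.604] [-0.46 -0.15  2.33  0.42  0.51 -0.74]
ins [array([-0.46, -0.11,  2.19,  0.36,  0.61, -2.24]), array([-0.53, -0.42,  2.24,  0.31,  0.88, -2.2 ])]
pick [array([ 2.58658849e-01,  1.90490306e-01,  1.87018172e+00, -4.44089210e-16,
        1.08092062e+00, -5.75341151e-01]), array([ 2.58658849e-01,  8.68011687e-03,  1.71913416e+00, -4.44089210e-16,
        1.41377838e+00, -5.75341151e-01])]
ins [array([-0.46, -0.11,  2.19,  0.36,  0.61,  0.9 ]), array([-0.53, -0.42,  2.24,  0.31,  0.88,  0.94])]
pick [array([ 2.58658849e-01,  1.90490306e-01,  1.87018172e+00, -4.44089210e-16,
        1.08092062e+00,  2.56625150e+00]), array([0.25865885, 0.00868012, 1.71913416, 0.        , 1.41377838,
       2.5662515 ])]
```

Run:
```python
from h import *
from workcell import robot
robot.gripper_close(30)
p,o=push_pose(P[4],50,130,-1); robot.move_ptp(p,o)
c=robot.camera("wrist"); pickle.dump(c,open("w1.pkl","wb")); cv2.imwrite("pics/w1.png",c["image"])
print(robot.get_time_s(), robot.get_finger_gap())
R=Ro.from_quat(robot.get_tool_rot()).as_matrix(); print("cam in tool",R.T@(-c["R"].T@c["t"]-robot.get_tcp_pos()),"axis",R.T@c["R"].T[:,2])
p,o=push_pose(P[4],50,22,-1); robot.line_to(p,feed=.2); 
f0=np.array(robot.get_force()); print("f0",f0.round(1),robot.get_time_s())
# approach 50 -> 32 then swing
ths=list(np.arange(P[4],.06,-.12))+[.05]+list(np.arange(.03,-.05,-.006))
for th in ths:
    p,o=push_pose(th,24,22,-1); robot.line_to(p,o,feed=.12 if th>.04 else .05)
    f=np.array(robot.get_force())-f0
    if th<.06: print(round(th,3),f.round(1))
    if np.linalg.norm(f)>8 and th<.06: break
print(robot.get_time_s())
c=robot.camera("top"); pickle.dump(c,open("t2.pkl","wb")); cv2.imwrite("pics/t2.png",np.vstack([crop(c["image"],320,112,120,70,5),np.zeros((1,600,3),np.uint8)]))
```

```text
3.0917 4.126009116220856e-05
cam in tool [-0.14224776  0.00097353 -0.08294131] axis [9.45271869e-01 8.80676837e-04 3.26282573e-01]
f0 [0.5 0.3 0.7] 3.7833
0.05 [-0.7  0.4 -1.8]
0.03 [-0.5  1.3  0. ]
0.024 [-0.1  0.2 -0.8]
0.018 [-0.5  0.   0.7]
0.012 [ 0.4 -0.4 -0.7]
0.006 [-0.2 -0.1 -1. ]
0.0 [-1.   0.1 -0.9]
-0.006 [-0.3  0.4 -0.2]
-0.012 [2.7 5.  0.4]
-0.018 [ 4.6 10.1  0.8]
8.275
```

View pics/w1.png

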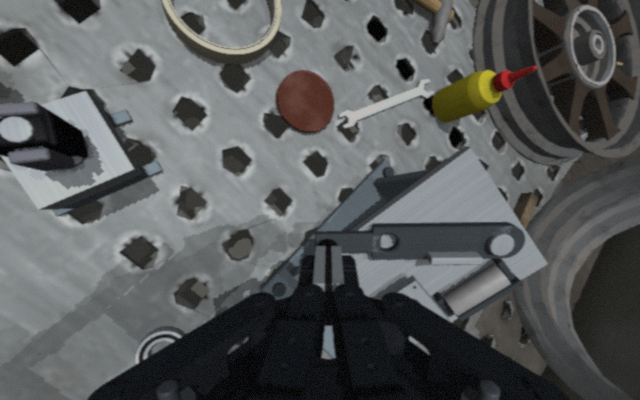

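The gate met its stop, with the force rising to 5 and then 11 N outward. The wrist view before the push shows the large pin in the stand at (40,140) and the gate across the plate. I'll back off, then look closely at the hole and the stand pin.

Run:
```python
from h import *
from workcell import robot
p,o=push_pose(-.018,45,22,-1); robot.line_to(p,o,feed=.15)
p,o=push_pose(-.018,45,120,-1); robot.line_to(p,o,feed=.25)
n=dirw([0,0,1]); oi=tool(n,dirw([0,-1,0])); V=[]
robot.move_ptp(fix_pt(P,[0,0,22+115]),oi); V.append(robot.camera("wrist"))
robot.move_ptp(fix_pt(P,[-10,70,22+130]),oi); V.append(robot.camera("wrist"))
robot.open()
op=tool([0,0,1],[np.cos(.834),np.sin(.834),0])
robot.move_ptp([.461,.246,.225],op); V.append(robot.camera("wrist"))
print(robot.get_time_s())
pickle.dump(V,open("v.pkl","wb"))
Hs=fix_pt(P,[0,0,22])
top=[proj(V[0],Hs)[0],proj(V[1],Hs)[0],proj(V[2],[.461,.246,.131])[0]]; print(np.round(top,1), np.linalg.norm((n@V[0]["R"].T)))
o=np.zeros((600,800,3),np.uint8)
for i,(t,(x,y)) in enumerate(zip(top,((0,0),(400,0),(0,300)))):
    a=int(np.clip(t[0]-67,0,506)); b=int(np.clip(t[1]-50,0,300)); o[y:y+300,x:x+399]=crop(V[i]["image"],a,b,133,100,3)[:, :399]
o[300:550,400:800]=cv2.resize(V[2]["image"],(400,250))
cv2.imwrite("pics/v.png",o)
```

```text
13.4
[[326.6 194.9]
 [400.  181.4]
 [329.5 201.7]] 1.0000000000000016
```

View pics/v.png

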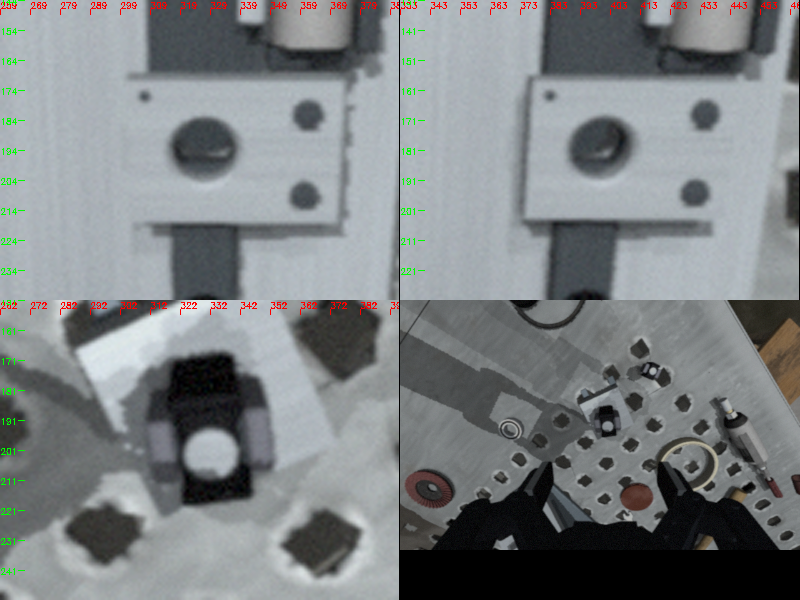

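Run:
```python
from h import *
V=pickle.load(open("v.pkl","rb"));w=V[2]
f=lambda x,y,z:ray(w,(262+x/3,151+(y-300)/3),z)
print("axis",f(211,453,.131)); 
a,b=f(181,504,.131),f(251,497,.131); print("edge",a,b,np.arctan2(*(b-a)[1::-1]),np.linalg.norm(b-a))
for z in (.124,.104):
  a,b=f(161,443,z),f(258,437,z); print("btn",(a+b)/2,np.arctan2(*(b-a)[1::-1]),np.linalg.norm(b-a))
print("stand corners",f(76,350,.07),f(333,443,.07))
d=pickle.load(open("c0.pkl","rb"));print("top cam axis",ray(d["top"],(245,222.5),.131),"btn mid",ray(d["top"],(245.9,223.4),.124))
from workcell import robot
print(robot.get_tcp_pos(),robot.get_tool_rot())
```

```text
axis [0.46283838 0.2475592  0.131     ]
edge [0.46867677 0.23054141 0.131     ] [0.48073612 0.24710066 0.131     ] 0.9413584043882898 0.02048503512286946
btn [0.46142589 0.24834071 0.124     ] 0.8987723045309758 0.02843993793777469
btn [0.46655832 0.24402921 0.104     ] 0.8987723045309776 0.03077834749021535
stand corners [0.41993547 0.22451415 0.07      ] [0.50585836 0.26869225 0.07      ]
top cam axis [0.46209382 0.24602915 0.131     ] btn mid [0.46122987 0.24513901 0.124     ]
[0.46109009 0.24553366 0.22502749] [ 0.2551286   0.65940551 -0.25508661  0.65956394]
```

Run:
```python
from h import *
from workcell import robot
yaw=.91; A=np.array([.4625,.247])
op=tool([0,0,1],[np.cos(yaw),np.sin(yaw),0])
robot.line_to([*A,.16],op,feed=.2); robot.line_to([*A,.0855],feed=.12)
f0=np.array(robot.get_force())
robot.gripper_close(45); robot.hold(.2)
print("gap",robot.get_finger_gap(),"f",(np.array(robot.get_force())-f0).round(1))
g=robot.get_tcp_pos()[2]-.07; print("tcp above seat",g); pickle.dump(g,open("g.pkl","wb"))
for z in (.10,.12,.15,.215):
    robot.line_to([*A,z],feed=.1 if z<.14 else .2); f=np.array(robot.get_force())-f0; print(z,f.round(1),round(robot.get_finger_gap(),4))
    if abs(f[2])>20: break
else:
    n=dirw([0,0,1]); oi=tool(n,dirw([0,-1,0]))
    robot.move_ptp(fix_pt(P,[.8,0,22+45+56+1e3*g]),oi)
    print(robot.get_time_s(),robot.get_finger_gap(),robot.get_force())
    c=robot.camera("side"); w=robot.camera("wrist"); t=robot.camera("top")
    pickle.dump((c,w,t),open("pre.pkl","wb"))
    o=np.zeros((600,800,3),np.uint8); o[:400,:400]=crop(c["image"],250,90,100,100,4); o[:400,400:]=crop(w["image"],278,140,100,100,4)
    o[400:600,:320]=cv2.resize(t["image"],(320,200)); o[400:600,400:720]=cv2.resize(w["image"],(320,200))
    cv2.imwrite("pics/pre.png",o)
```

```text
gap 0.02739091752778747 f [-0.8  1.7  5.8]
tcp above seat 0.016706451584538207
0.1 [  6.5   5.5 -24.7] 0.0269
```

Run:
```python
from h import *
from workcell import robot
print(robot.get_force(),robot.get_wrist_torque(),robot.get_tcp_pos(),robot.get_finger_gap(),robot.get_time_s())
c=robot.camera("side");t=robot.camera("top"); w=robot.camera("wrist")
o=np.zeros((600,800,3),np.uint8); o[:480,:400]=crop(c["image"],270,190,80,96,5); o[:300,400:]=crop(t["image"],205,185,80,60,5)
o[300:600,400:]=crop(w["image"],268,130,133,100,3)[:, :399].copy() if False else cv2.copyMakeBorder(crop(w["image"],268,150,133,100,3),0,0,0,1,0)
cv2.imwrite("pics/stuck.png",o)
```

```text
[  6.69884716   4.88538986 -24.48676297] [ 1.12178131 -1.32118947 -0.070694  ] [0.46015975 0.24711095 0.09569298] 0.026948958263118383 15.6917
```

View pics/stuck.png

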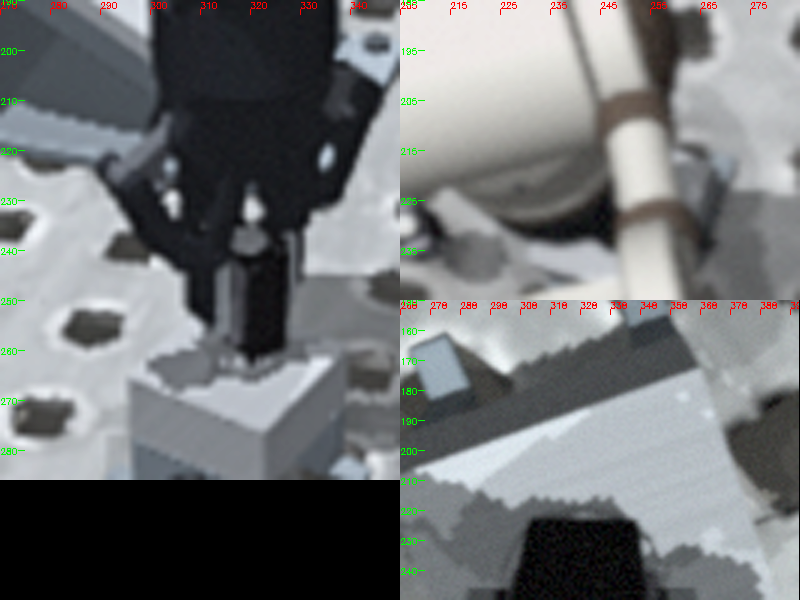

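The side view shows the handle at (321,238–262), only about 2 px higher, so roughly 3–4 mm of lift. That fits the balls catching under the stand's top. I'll lower it, squeeze harder and lift in small steps.

Run:
```python
from h import *
from workcell import robot
def rep(s): print(s,np.round(robot.get_force(),1),np.round(robot.get_tcp_pos(),4),round(robot.get_finger_gap(),4),round(robot.get_time_s(),2))
A=[.4625,.247]
robot.line_to([*A,.0855],feed=.06); rep("down")
robot.gripper_close(90); robot.hold(.3); rep("squeeze")
for z in (.0885,.0915,.0945,.0975):
    robot.line_to([*A,z],feed=.05); rep(z)
    if abs(robot.get_force()[2])>22: break
```

```text
down [-10.5  -3.9  27.1] [0.4633 0.2471 0.0894] 0.0271 16.23
squeeze [-11.6  -4.4  27.8] [0.4635 0.2471 0.0897] 0.0254 16.75
0.0885 [-2.4 -1.6 10.4] [0.4633 0.2471 0.0898] 0.0255 17.0
0.0915 [ 0.4  1.2 -2. ] [0.4623 0.2469 0.0909] 0.0253 17.25
0.0945 [ 2.   1.9 -9. ] [0.462  0.247  0.0935] 0.0249 17.5
0.0975 [  8.7   4.3 -25.8] [0.4615 0.247  0.0944] 0.0246 17.75
```

Run:
```python
from h import *
from workcell import robot
c0=pickle.load(open("c0.pkl","rb"))["side"]
s1=robot.camera("side"); w1=robot.camera("wrist")
A=[.4625,.247]
robot.line_to([*A,.0915],feed=.05); print(robot.get_force(),robot.get_tcp_pos(),robot.get_finger_gap())
robot.open(); robot.line_to([*A,.215],feed=.2); w2=robot.camera("wrist"); print(robot.get_time_s(),robot.get_tcp_pos())
pickle.dump((s1,w1,w2),open("v3.pkl","wb"))
t=proj(w2,[*A,.131])[0]; print(t)
o=np.zeros((600,800,3),np.uint8)
for i,im in enumerate((c0["image"],s1["image"])): o[:300,300*i:300*i+300]=crop(im,290,222,60,60,5)
o[300:600,:399]=crop(w2["image"],int(t[0])-66,int(t[1])-50,133,100,3)
o[300:550,400:800]=cv2.resize(w1["image"],(400,250)); print(int(t[0])-66,int(t[1])-50)
cv2.imwrite("pics/v3.png",o)
```

```text
[ 0.47685666  0.07012149 -2.39301356] [0.46236265 0.24684936 0.09174749] 0.0249199779079463
19.55 [0.46136932 0.24667531 0.21298921]
[330.44738382 207.3687615 ]
264 157
```

View pics/v3.png

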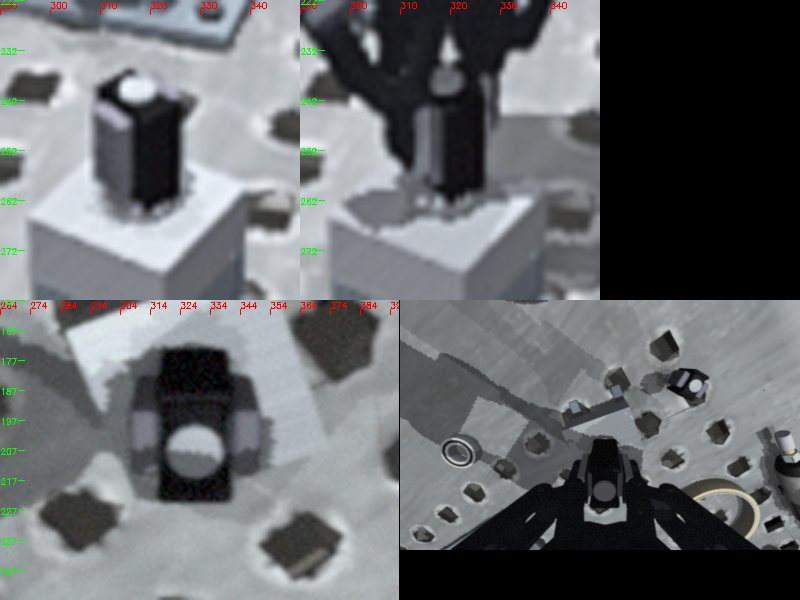

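The pin now sits square to the jaws, with its button centre at (329,207) against a predicted (330,207). It had lifted about 3 mm in the side view, so a ball is catching under the stand. I'll regrasp lower on the buttons with more force, then lift gently with small sideways moves.

Run:
```python
from h import *
from workcell import robot
def rep(s): print(s,np.round(robot.get_force(),1),np.round(robot.get_wrist_torque(),2),np.round(robot.get_tcp_pos(),4),round(robot.get_finger_gap(),4),round(robot.get_time_s(),2))
A=np.array([.4618,.2468]); 
robot.line_to([*A,.0815],feed=.15); robot.hold(.15); rep("pre")
robot.gripper_close(70); robot.hold(.3); rep("grip")
z=.0845; robot.line_to([*A,z],feed=.05); robot.hold(.1); rep(z)
j=np.array([np.cos(.91),np.sin(.91)]); k=np.array([-j[1],j[0]])
for step in range(4):
    z+=.002; robot.line_to([*A,z],feed=.05); robot.hold(.1); rep(round(z,4))
    if robot.get_force()[2]<-10: break
```

```text
pre [-0.2 -0.5 -0.4] [0.05 0.03 0.02] [0.4627 0.247  0.0826] 0.0855 20.74
grip [-0.8  1.8  5.3] [0.16 0.17 0.04] [0.4624 0.2473 0.0824] 0.0264 21.61
0.0845 [ 1.9  2.2 -1.6] [ 0.47 -0.34 -0.04] [0.462  0.247  0.0845] 0.026 21.96
0.0865 [ 2.9  2.8 -5.9] [ 0.73 -0.73  0.01] [0.4618 0.247  0.086 ] 0.0261 22.31
0.0885 [  7.3   4.5 -17. ] [ 1.03 -1.59  0.02] [0.4615 0.247  0.0865] 0.0261 22.66
```

Run:
```python
from h import *
from workcell import robot
def rep(s): print(s,np.round(robot.get_force(),1),np.round(robot.get_tcp_pos(),4),round(robot.get_finger_gap(),4),round(robot.get_time_s(),2))
A=np.array([.4618,.2468]); z=.0872
for r,a in ((1.5,.55),(3,.55),(2.5,1.4),(2.5,-.3),(1.5,2.5),(4.5,.55)):
    p=A+r/1e3*np.array([np.cos(a),np.sin(a)]); robot.line_to([*p,z],feed=.05); robot.hold(.08); rep((r,a))
    if robot.get_force()[2]>-4.5:
        robot.line_to([*p,z+.003],feed=.05); robot.hold(.08); rep("up3")
        if robot.get_force()[2]>-8: print("free?"); break
```

```text
(1.5, 0.55) [  2.1   0.1 -10.3] [0.462  0.2471 0.0861] 0.0262 22.99
(3, 0.55) [ -2.3  -2.5 -11.8] [0.4628 0.2477 0.0862] 0.0263 23.32
(2.5, 1.4) [-2.  -2.4 -4.8] [0.4629 0.2494 0.088 ] 0.0261 23.66
(2.5, -0.3) [-3.6  3.1 -2.3] [0.4647 0.2475 0.0886] 0.0263 23.99
up3 [-5.5  4.3 -1. ] [0.4646 0.2475 0.0919] 0.0262 24.32
free?
```

The force dropped to −1 N and the tool rose freely, so the balls have entered the hole. I'll keep lifting, centred.

Run:
```python
from h import *
from workcell import robot
def rep(s): print(s,np.round(robot.get_force(),1),np.round(robot.get_tcp_pos(),4),round(robot.get_finger_gap(),4),round(robot.get_time_s(),2))
A=np.array([.4635,.2473])
for z in (.092,.097,.105,.12,.15,.19):
    robot.line_to([*A,z],feed=.08 if z<.13 else .2); rep(z)
    if robot.get_force()[2]<-15: break
else:
    robot.gripper_close(100); robot.hold(.1); rep("squeeze")
    s=robot.camera("side"); w=robot.camera("wrist"); pickle.dump((s,w),open("v4.pkl","wb"))
    t=proj(s,[*A,.17])[0]; x,y=int(t[0])-40,int(t[1])-40; print(x,y)
    o=np.zeros((600,800,3),np.uint8); o[:600,:480]=crop(s["image"],x,y,80,100,6)
    o[:200,480:800]=cv2.resize(w["image"],(320,200)); o[210:410,480:800]=cv2.resize(s["image"],(320,200)); cv2.imwrite("pics/v4.png",o)
```

```text
0.092 [-3.4  4.   0.3] [0.4641 0.248  0.0932] 0.0259 24.57
0.097 [-4.   4.8  0.2] [0.4641 0.2479 0.0982] 0.0261 24.82
0.105 [-4.3  3.8  4. ] [0.4643 0.2479 0.1068] 0.026 25.07
0.12 [-3.9  3.5  4.7] [0.4643 0.2478 0.122 ] 0.0261 25.42
0.15 [-0.5  0.4 -3. ] [0.4657 0.2471 0.1519] 0.0263 25.72
0.19 [-0.3  0.7 -3.2] [0.4639 0.2471 0.1897] 0.0261 26.07
squeeze [ 0.5  0.3 -2.2] [0.4628 0.2471 0.1887] 0.0249 26.38
276 182
```

View pics/v4.png

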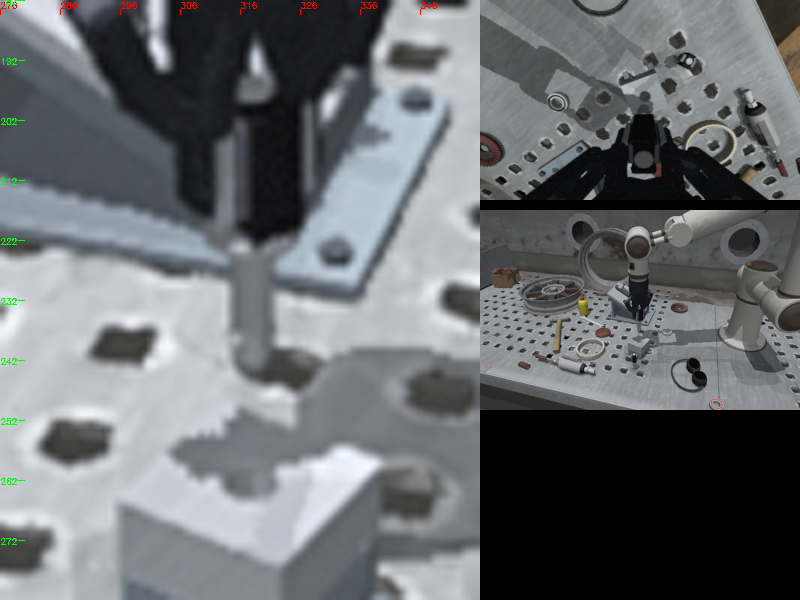

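The pin is out of the stand, its shank is clean at (317,225–243) and the balls are drawn in. Next I'll insert along the tilted axis, with force-guided centring.

```bash
cat > ins.py <<'E'
from h import *
from workcell import robot
n=dirw([0,0,1]); oi=tool(n,dirw([0,-1,0])); B=np.column_stack([dirw([1,0,0]),dirw([0,1,0]),n])
O=fix_pt(P,[0,0,22])
def go(off,h,feed=.06,hold=.05):
    robot.line_to(O+B@np.array([off[0],off[1],h])/1e3,feed=feed); robot.hold(hold)
def F(f0): return B.T@(np.array(robot.get_force())-f0)
def pos(): return B.T@(np.array(robot.get_tcp_pos())-O)*1e3
E
python3 - <<'E'
from ins import *
s=pickle.load(open("v4.pkl","rb"))[0]
for g in (.010,.0125,.016): print(g,proj(s,[[.4628,.2471,.1887-g],[.4628,.2471,.1887-g-.056],[.4628,.2471,.1887-g+.061]]).round(1).tolist())
g=12.5
robot.move_ptp(O+B@np.array([.8,0,g+56+40])/1e3,oi); robot.hold(.15); print(pos().round(1),robot.get_time_s(),robot.get_finger_gap())
go((.8,0),g+56+6,.12,.1)
f0=np.array(robot.get_force()); print("f0",f0.round(1),pos().round(1))
off=np.array([.8,0.]); h=g+56
while h>g+12:
    h-=5; go(off,h,.08); f=F(f0); print(round(h-g,1),f.round(1),pos().round(1),off.round(2))
    if f[2]>14: break
    off+=np.clip(.12*f[:2],-.6,.6)*(np.abs(f[:2])>1.5)
print(robot.get_time_s(),robot.get_finger_gap())
E
```

```text
0.01 [[316.8, 219.3], [316.9, 241.3], [316.7, 193.8]]
0.0125 [[316.8, 220.3], [316.9, 242.2], [316.7, 194.9]]
0.016 [[316.8, 221.8], [316.9, 243.6], [316.7, 196.4]]
[  1.    0.6 108.5] 28.05 0.024749468176131086
f0 [-0.9 -0.5 -2.3] [ 1.5 -0.1 75.1]
51.0 [ 0.5  0.3 -1.1] [ 0.9 -0.  63.8] [0.8 0. ]
46.0 [1.  0.2 0.2] [ 0.8 -0.  58.5] [0.8 0. ]
41.0 [-0.2  2.5 -1.7] [ 0.1  0.7 53.3] [0.8 0. ]
36.0 [ 0.1  4.2 -2.9] [ 0.1  0.8 48. ] [0.8 0.3]
31.0 [-1.   2.1 -2.5] [ 0.5  0.9 43.4] [0.8 0.8]
26.0 [-2.2  2.7 -0.6] [ 0.6  1.  38.4] [0.8  1.06]
21.0 [-1.6  1.1 -1.7] [ 0.6  1.1 33.5] [0.53 1.38]
16.0 [-1.  -0.1 -3.4] [ 0.5  1.2 28.5] [0.34 1.38]
11.0 [ 0.2  0.5 -3.7] [ 0.5  1.2 23.5] [0.34 1.38]
31.325 0.02487335970369617
```

Run:
```python
from ins import *
f0=np.array([-.9,-.5,-2.3]); g=12.5
off=np.array([.34,1.38]); h=g+11
while h>g-6:
    h-=2 if h>g+5 else 1; go(off,h,.05,.08); f=F(f0); print(round(h-g,1),f.round(1),pos().round(1),off.round(2))
    if f[2]>9: break
    off+=np.clip(.12*f[:2],-.6,.6)*(np.abs(f[:2])>1.5)
print(robot.get_time_s(),robot.get_finger_gap())
s=robot.camera("side"); pickle.dump(s,open("v5.pkl","wb"))
```

```text
9.0 [-0.7 -0.6 -0.9] [ 0.5  1.2 21.6] [0.34 1.38]
7.0 [ 1.1  0.7 -0.8] [ 0.5  1.3 19.5] [0.34 1.38]
5.0 [ 0.2 -0.3 -1.3] [ 0.6  1.3 17.5] [0.34 1.38]
4.0 [ 1.3  1.1 -3. ] [ 0.6  1.4 16.5] [0.34 1.38]
3.0 [ 0.9  0.3 -1.9] [ 0.6  1.3 15.6] [0.34 1.38]
2.0 [ 1.   1.1 -0.8] [ 0.5  1.3 14.5] [0.34 1.38]
1.0 [ 1.8  0.1 -1.7] [ 0.5  1.3 13.5] [0.34 1.38]
0.0 [0.9 0.4 4.1] [ 0.6  1.4 12.6] [0.56 1.38]
-1.0 [-6.   0.4 25.5] [ 0.7  1.4 12.4] [0.56 1.38]
34.325 0.024690042592701352
```

Seated: the axial force rises sharply at TCP height 12.4 mm, against 12.5 mm expected. I'll release, retreat and look.

Run:
```python
from ins import *
off=(.5,1.35)
go(off,12.2,.05,.1); print(robot.get_force()); robot.open(); robot.hold(.1); print(robot.get_force(),robot.get_finger_gap())
go(off,60,.15); go(off,150,.25,.2); print(robot.get_time_s())
w=robot.camera("wrist"); s=robot.camera("side"); t=robot.camera("top"); pickle.dump((w,s,t),open("v6.pkl","wb"))
o=np.zeros((600,800,3),np.uint8)
a=proj(s,O)[0].astype(int); b=proj(w,O)[0].astype(int); c=proj(t,O)[0].astype(int); print(a,b,c)
o[:400,:400]=crop(s["image"],a[0]-45,a[1]-45,80,80,5); o[:400,400:]=crop(w["image"],b[0]-50,b[1]-50,100,100,4)
o[400:600,:320]=cv2.resize(s["image"],(320,200)); o[400:600,400:720]=cv2.resize(t["image"],(320,200))
cv2.imwrite("pics/v6.png",o)
for X in (O,O+n*.061,O+n*.006): print(proj(s,X).round(1),proj(w,X).round(1))
```

```text
[-7.13241112  1.42818708  6.81564885]
[ 0.36283595 -1.17676462  0.18430472] 0.08568644987111776
36.6667
[313 174] [328 184] [385 179]
[[313.1 174. ]] [[328.4 184.4]]
[[323.6 158.3]] [[328.4 204.6]]
[[314.1 172.5]] [[328.4 186. ]]
```

View pics/v6.png

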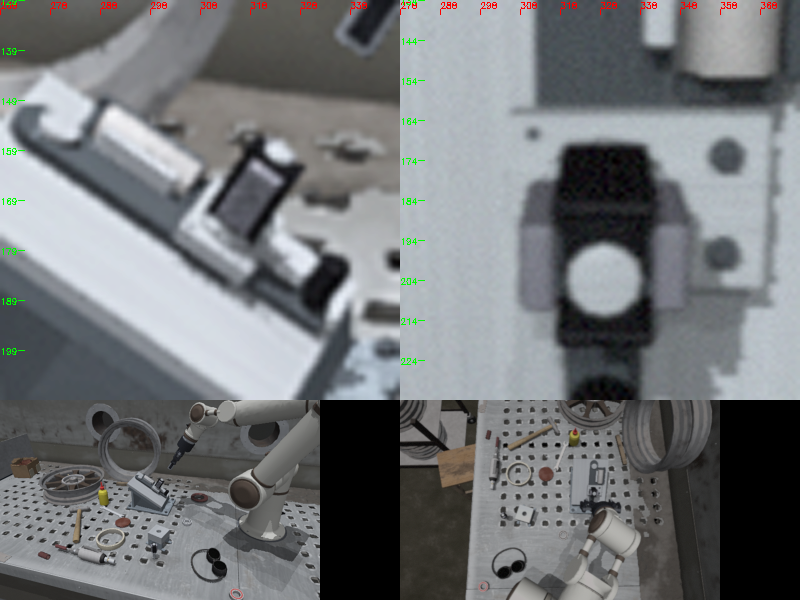

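The pin stands fully home: the handle top is at (323.6,160), against a predicted (323.6,158.3) plus the known side-camera bias of about +1.7 px. The buttons measure about 36 mm across, so they are out, and the gate is shut under the ear. Handing in.

```bash
python3 -c "
from workcell import robot
robot.job_done(); print(robot.get_time_s())"
```

```text
the job is handed in; nothing more can be done
the job is handed in; nothing more can be done
```

The job is handed in, at about 37 s on the robot's clock against the 54 s limit. The gate is shut against its stop, and the larger pin is home in the fixture with its flange down and its buttons out.

- **Gate:** I pushed it shut by the knob until it met its stop, where the force rose to about 11 N. A wrist view afterwards showed the gate bar under the ear, centred to within about 1 mm.
- **Taking the pin out:** The first lifts (about 25 N) caught after some 3 mm, with the balls hanging up under the stand's top and the pads slipping a little. I gripped it again, lower on the buttons and harder, and centred it by small sideways moves. It then came out freely.
- **Pushing it home:** The pin went in with under 5 N until the flange met the ear, where the force rose to about 25 N. That was at 12.4 mm tool height, against 12.5 mm expected.
- **Last pictures:** The handle sits at its fully-home position, allowing for the known 1.7 px bias of the side camera. The buttons span about 36 mm, so they are out.
- **Not checked directly:** I could not see the balls under the plate and did not tug the pin. That they are locked follows from the seating depth and the buttons being out. I never moved the arm to the flap disc, sanding discs or bearing, but I did not measure their positions again at the end.

I viewed 10 pictures in all.

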